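Load a specimen carrier under a spring clip

ROBOT

A 7-joint arm with a two-finger parallel gripper is mounted at the origin on the work surface; the furniture and walls round the work are solid. World frame = base frame: x ahead of the robot, y to its left, z up, the work surface at z = 0. Lengths are in mm, angles in rad, forces in N, time in s.
With the tool pointing down it reaches from about 425 to 875 mm from the base axis. Payload 9.9 kg.
Tool frame: the origin (TCP) lies at the very end of the fingers, on their centre line; the grasp point (between the pads) lies 19 mm behind it; z points along the fingers, y is the direction in which the jaws open and shut (so a half turn about z gives the same grasp; the last joint's range is limited). The gripper opens to 85 mm and grips with 20 to 120 N. Pads are 22 mm wide; open, the fingers measure 114 mm over their backs; the gripper's body (76 mm by 85 mm) begins 54 mm behind the grasp point. The pads swing forward as they close: fully open they stand 13 mm farther back than shut.
Start: joints at [1.171, 0.576, 0.025, 1.437, -0.015, 1.129, -0.057], TCP at [209.644, -641.622, 231.289] pointing down, gripper open.
Joint ranges: [-2.76, 2.76], [-0.34, 2.15], [-1.52, 1.57], [0.19, 2.46], [-1.09, 4.23], [0.17, 1.99], [-2.82, 2.82]. Speed limits (rad/s): [2.22, 2.22, 3.01, 3.01, 3.14, 3.14, 3.14].

INTERFACE

Orientations are given as [roll, pitch, yaw] about the fixed x, y, z axes, in that order (R = Rz(yaw) Ry(pitch) Rx(roll)).
In Python, from workcell import status, capture, calibration, ticket gives the robot as it stands.
- The arm moves only by the tool arm_command, never from a script. Its argument "deltas" is text: rows parted by semicolons, each of 5 numbers parted by spaces: the shift along the tool's x, y, z in m, then the turn about the tool's z in rad, then the opening, from 0 (shut) to 1 (fully open). In form: x y z spin grip; .... A call has 1 to 12 rows; each row shifts and turns the commanded pose from where the row before left it, along the tool's axes as they then stand; what a row does not reach is not made up. A row lasts 1/8 s, in which the tool goes at most 62.5 mm and 10.7 degrees, less where a joint would pass 70% of its speed; a pose out of reach is approached as far as the arm can. A call with a gripper value outside its range is refused whole. The fingers move at their own pace and stop on an object; "squeeze" is the grip in N (left out, the last holds). Time passes only in rows, so rows that do not move let the fingers close. It gives the time, the measured TCP pose, the force and the opening at its end, in the units of the state.
- status.sense(): the state, without advancing time (a new reading comes with each control period).
- capture(name): name is "scene" or "top" or "wrist"; returns the picture (384x512x3 uint8, red, green, blue); there is no depth.
- calibration(name): a dict with "camera_matrix" (3x3 intrinsics, pixels), "world_from_camera" (4x4, takes a point from camera to world coordinates); the wrist camera has in their place "T_tool_cam" (4x4, takes a point from camera to tool coordinates, whose origin is the TCP and whose axes are the flange's). Camera axes: x right, y down, z forward; pixel columns grow to the right and rows downward; lengths in mm; the calibration is good to about 2 mm. A picture is of the moment at which its call begins: read the wrist's pose just before it. calibration takes no time and is no camera call.
- ticket.sign_off(): hands the job in, once; it reports no verdict.
The state is a dict: "time_s": time; "joints": joint angles; "joint_vel": joint speeds; "joint_efforts": joint torques, N m; "tcp_pos": TCP position; "tcp_rot": TCP orientation; "contact_force": force on the tool from outside, world axes, zero at the start; "moment": the same for the moment, N m; "width": finger opening in mm.
Only numpy, scipy, OpenCV 4.12 (cv2) and the standard library are available. Lean on these libraries where they do the work, as an engineer would, in place of code of your own. Each camera call takes 0.05 s, during which the arm holds its last target. There are 200 camera calls.

TASK

Load the specimen carrier into the stage: press the long bar of the spring clip down with one fingertip so that its nose rises, and while you hold it down push the carrier by its upright lip with the other fingertip, along its channel and under the nose, until it is fully home against the end stop. Then let the clip go, so that its nose clamps the carrier, and move clear. Only press and push: the carrier must not be picked up or lifted. Leave the weights and the fitting beside the stage standing where they are.

Things in the scene. Friction and masses are not known exactly. Their poses are not given: they have to be found in the camera images.
- stage: Fixed grey-painted base plate, 240 x 116 x 8 mm. Frame: z up, +x the way the carrier is pushed, +y the side of the clip's press bar. Origin on the worktop; the plate spans x -140 to +100, y -55 to +61, top at z = 8 mm. The clip's hinge runs along x at y = +5, z = 22 mm (bearings up to z = 28 mm).
- channel_end (a point): Foot of the steel end stop's face, middle of the channel's floor: stage (80, -25, 8) mm, axes as the stage's. The stop is 22 mm high above the worktop. The channel runs from here to -x, 39 mm wide between two steel rails with tops 13 mm above the worktop
- clip_bar (a point): Centre of the top of the clip's press bar: a dark steel flat bar beside and parallel to the channel, 165 mm long (stage x -135 to +30), 24 mm wide, 4 mm thick; at rest at stage (-52, +34, +28) mm, tilted 0.15 rad up to its outer edge. Press it anywhere along its length; a fingertip can slide along it. Its middle line is 59 mm from the channel's.
- clip_nose (a point): Underside of the clip's nose, over the channel at stage (46, -27) mm: a 12 mm thick, 20 mm long, blunt-ended steel roller (stage x +36 to +56 mm) on an arm from the same hinge; at rest it hangs 2 mm above the channel's floor, so that it bars the 6 mm carrier.
- clip (a joint): Angle of the rocking spring clip, rad: 0 at rest, grows as the bar goes down and the nose up, 0.32 at its stop; 0.1 rad is about 3 mm of bar or nose travel. The 6 mm carrier passes under the nose above about 0.16; when the nose clamps the carrier it reads about 0.12. A spring shuts it: about 3 N on the bar at rest, 6 N at the stop.
- carrier_mid (a point): Centre of the loose steel specimen carrier's plate, 100 mm long (x), 36 wide (y), 6 thick, about 0.13 kg, a thin copper specimen on it; it lies in the channel, its +x towards the stop. Home: stage x = +30 mm, y = -25 mm; it starts 50 to 75 mm short of that. z is at mid-thickness, 11 mm above the worktop when flat on the stage.
- carrier_lip (a point): Point on the rear (-x) face of the carrier's upright lip, where it is pushed: middle of its width, 20 mm above the carrier's underside. The lip stands at the rear end of the carrier, 36 mm wide, 5 mm thick, and reaches 28 mm above the carrier's underside (36 mm above the worktop).
- weight_small: Bystander: the smaller of two steel weights with a knob, 21 mm across, 36 mm high, standing beside the stage. Origin at its underside.
- weight_large: Bystander: the larger steel weight with a knob, 26 mm across, 43 mm high, standing beside the stage. Origin at its underside.
- fitting: Bystander: round knurled metal fitting, 27 mm across, 30 mm high, standing beside the stage. Origin at its underside.
Things that resemble listed ones, but are neither listed nor needed, are in the scene too. What is meant by the part that bears carrier_mid is not blue, and is the smaller of those in its own colour.

How it is judged (in metres and radians):
On the way, in this order (a step that is already met when the one before it is completed fails the run):
1. the clip is held open by a finger with the carrier still short of the nose (contact force between the fingers and stage above 0.5 N and value of joint clip above 0.16 rad and x of carrier_mid in the frame of stage below -0.012 m), for 0.2 s.
2. the carrier is home against the stop while the clip is still held open by a finger (contact force between the fingers and stage above 0.5 N and value of joint clip above 0.145 rad and x of carrier_mid in the frame of stage above 0.027 m), for 0.1 s.
At the end, for the whole second after the job is handed in: The carrier lies flat in its channel within 3 mm of the end stop (its centre at stage x 27 to 33 mm), the clip is released and its nose rests on the carrier (clip angle 0.09 to 0.145 rad), and the three bystanders stand upright (x of carrier_mid in the frame of stage between 0.027 and 0.033 m and y of carrier_mid in the frame of stage between -0.029 and -0.021 m and height (world z) of carrier_mid below 0.0135 m and angle between carrier_mid's own z axis and vertical below 0.06 rad and value of joint clip between 0.09 and 0.145 rad and velocity of joint clip below 0.05 rad/s and horizontal distance between clip_nose and carrier_mid below 0.03 m and angle between each of weight_small, weight_large, fitting's own z axis and vertical below 0.2 rad); the robot touches nothing.
It fails at once if the carrier is lifted or tipped (height (world z) of carrier_mid above 0.019 m or angle between carrier_mid's own z axis and vertical above 0.25 rad).
It fails at once if a bystander is moved more than 15 mm or knocked over (distance of any of weight_small, weight_large, fitting from where it was at the start of the episode above 0.015 m or angle between any of weight_small, weight_large, fitting's own z axis and vertical above 0.5 rad).
It also fails if it takes over 51 s, if anything falls off the work surface, if the arm or the gripper's body presses on something with over 40 N, if the wrist force passes 120 N, or if a joint passes its speed limit or range.

## Working session

There is one attempt and no reset: what is moved stays moved. The work goes in short steps, Python scripts to look and compute and a tool call to move; the robot and the scene stay as the last step left them, time stands still between calls to the robot, and variables do not carry over. Pictures are saved under pics/ and viewed, about 8 in all and at most 12, crops included, and the job is handed in when it is done.

Besides the shell and the picture viewer there is one more tool, called in YAML: its name, and indented under it one key for each argument. arm_command: Moves the arm, as the interface text tells. Its arguments: {"type":"object","properties":{"deltas":{"type":"string"},"squeeze":{"type":"number"}},"required":["deltas"]}

```bash
mkdir -p pics
python3 - <<'E'
from workcell import status,capture,calibration
import cv2,numpy as np
print(status.sense())
for n in("scene","top"):
    c=calibration(n);print(n,np.round(c["camera_matrix"],1).tolist(),np.round(c["world_from_camera"],3).tolist())
    cv2.imwrite(f"pics/{n}1.png",cv2.resize(capture(n)[:,:,::-1],(800,600),interpolation=cv2.INTER_CUBIC))
print(np.round(calibration("wrist")["T_tool_cam"],3).tolist(),np.round(calibration("wrist")["camera_matrix"],1).tolist())
E
```

```text
{'time_s': 0.0, 'joints': array([ 1.17122447,  0.57650915,  0.02482559,  1.43793831, -0.01499992,
        1.12898818, -0.05650098]), 'joint_vel': array([-0.00181021, -0.00058241, -0.00104045, -0.00065147,  0.00176749,
        0.00030323,  0.00201241]), 'joint_efforts': array([ 8.66580194e-07, -7.65767813e+01,  2.24976204e+00, -2.85972011e+01,
        1.52111182e-02,  1.25244554e-02, -6.27900113e-05]), 'tcp_pos': array([ 209.49185368, -641.17924579,  230.44697936]), 'tcp_rot': array([-3.13993566e+00,  7.62814332e-05,  3.15820180e-01]), 'contact_force': array([-0.2070595 , -0.92983871, -0.84886347]), 'moment': array([ 0.00879375, -0.01501751,  0.02627829]), 'width': 85.47551780114246}
scene [[491.8, 0.0, 269.6], [0.0, 491.8, 193.8], [0.0, 0.0, 1.0]] [[0.777, -0.372, 0.508, 63.01], [-0.63, -0.44, 0.64, -553.937], [-0.015, -0.817, -0.576, 598.045], [0.0, 0.0, 0.0, 1.0]]
top [[390.7, 0.0, 252.4], [0.0, 390.7, 185.9], [0.0, 0.0, 1.0]] [[-0.027, -0.987, 0.157, 425.647], [-0.999, 0.02, -0.044, 83.425], [0.04, -0.158, -0.987, 890.839], [0.0, 0.0, 0.0, 1.0]]
[[-0.0, -0.962, -0.274, 69.763], [1.0, -0.001, 0.001, -0.107], [-0.001, -0.274, 0.962, -142.758], [0.0, 0.0, 0.0, 1.0]] [[275.9, 0.0, 255.2], [0.0, 275.9, 189.3], [0.0, 0.0, 1.0]]
```

View pics/top1.png

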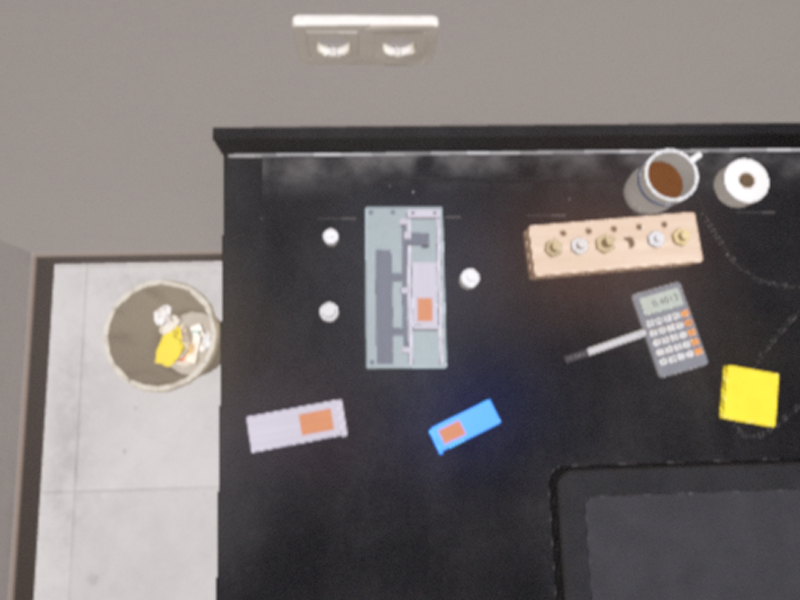

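View pics/scene1.png

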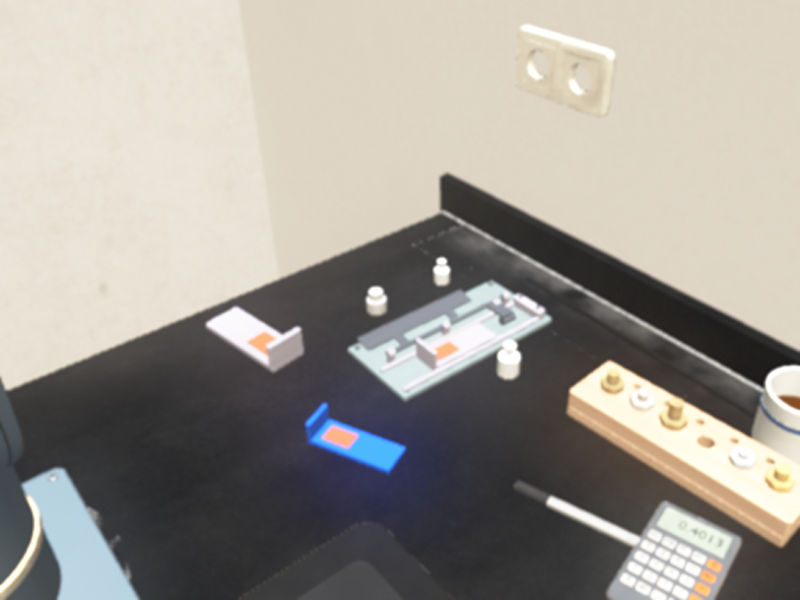

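The top view shows the stage plate at corners (365,206), (443,206), (447,368) and (365,369), with the bar on the left and the channel on the right. The lip is near (425,325), and the weights and fitting are at (330,237), (329,312) and (470,278). The grey carrier sits in the channel; the big grey and the blue ones outside it are decoys.

```bash
cat > h.py <<'E'
import numpy as np
from workcell import calibration
def ray(name,u,v,z,T=None):
    c=calibration(name);K=np.array(c["camera_matrix"]);T=np.array(c["world_from_camera"]) if T is None else T
    d=T[:3,:3]@np.linalg.inv(K)@[u,v,1];o=T[:3,3];return o+d*(z-o[2])/d[2]
E
python3 - <<'E'
from h import *
np.set_printoptions(precision=1,suppress=True)
s=1.5625
P=[ray("top",u/s,v/s,8)[:2] for u,v in[(365,206),(443,206),(447,368),(365,369)]]
S=np.array([(100,61),(100,-55),(-140,-55),(-140,61)])
P=np.array(P);print(P)
a,b=P-P.mean(0),S-S.mean(0)
th=np.arctan2((b[:,0]*a[:,1]-b[:,1]*a[:,0]).sum(),(a*b).sum());R=np.array([[np.cos(th),-np.sin(th)],[np.sin(th),np.cos(th)]])
t=P.mean(0)-R@S.mean(0);print("yaw",th,"origin",t,"res",P-(S@R.T+t))
f=lambda u,v,z:(R.T@(ray("top",u/s,v/s,z)[:2]-t))
print("carrier front",f(425,263,14),"rear/lip top",f(425,329,36),f(425,329,14))
print("bystanders",f(330,237,30),f(329,312,30),f(470,278,30), "bar",f(383,250,28),f(383,362,28))
for u,v in[(490,283),(551,318),(408,395),(350,350)]:print("scene stage",R.T@(ray("scene",u/s,v/s,8)[:2]-t))
print("scene lip top", R.T@(ray("scene",416/s,338/s,36)[:2]-t),R.T@(ray("scene",437/s,350/s,36)[:2]-t))
E
```

```text
[[695.1  85.1]
 [693.4 -32.1]
 [451.6 -28.4]
 [453.1  89.7]]
yaw -0.016543221506912027 origin [593.2  25.2] res [[ 0.8  0.5]
 [ 1.1 -0.7]
 [-0.8 -0.9]
 [-1.1  1.1]]
carrier front [ 12.4 -26.4] rear/lip top [-86.9 -22.6] [-84.8 -24.6]
bystanders [ 47.7 111.9] [-61.3 112.6] [-13.  -89.5] bar [28.9 35.5] [-132.2   36.7]
scene stage [91.7 53.2]
scene stage [ 97.7 -56.9]
scene stage [-135.1  -57.9]
scene stage [-140.8   52.3]
scene lip top [-84.9  -8.8] [-79.9 -42.4]
```

arm_command:
  deltas: "0 0 0 0.11 0.53; 0 0 0 0.11 0.53; 0 0 0 0.112 0.53; 0.036 -0.031 0 0 0.53; 0.036 -0.031 0 0 0.53; 0.036 -0.031 0 0 0.53; 0.036 -0.031 0 0 0.53; 0.036 -0.031 0 0 0.53; 0.036 -0.031 0 0 0.53; 0.036 -0.031 0 0 0.53; 0.036 -0.031 0 0 0.53"
  squeeze: 20

```text
time_s: 1.48
tcp_pos: [502.5, -397.1, 231.0]
tcp_rot: [-3.141, 0.001, -0.016]
contact_force: [0.2, -0.4, -0.9]
width: 45.1
```

arm_command:
  deltas: "-0.0028 -0.0476 0 0 0.53; -0.0028 -0.0476 0.010 0 0.53; -0.0028 -0.0476 0.010 0 0.53; -0.0028 -0.0476 0.010 0 0.53; -0.0028 -0.0476 0.010 0 0.53; -0.0028 -0.0476 0.010 0 0.53; -0.0028 -0.0476 0.010 0 0.53; -0.0028 -0.0476 0.010 0 0.53; -0.0028 -0.0476 0.010 0 0.53; 0 0 0.02 0 0.53; 0 0 0 0 0.53"

```text
time_s: 2.85
tcp_pos: [482.3, 30.7, 130.2]
tcp_rot: [3.141, 0.003, -0.015]
contact_force: [0.3, 0.5, 0.7]
width: 45.0
```

Run:
```python
from workcell import status,capture
import cv2
s=status.sense();print(s["tcp_pos"],s["tcp_rot"],s["width"])
cv2.imwrite("pics/w1.png",cv2.resize(capture("wrist")[:,:,::-1],(800,600),interpolation=cv2.INTER_CUBIC))
```

```text
[482.31351288  30.71656602 130.24154458] [ 3.14101732e+00  2.95246359e-03 -1.50308940e-02] 45.04226400412323
```

View pics/w1.png

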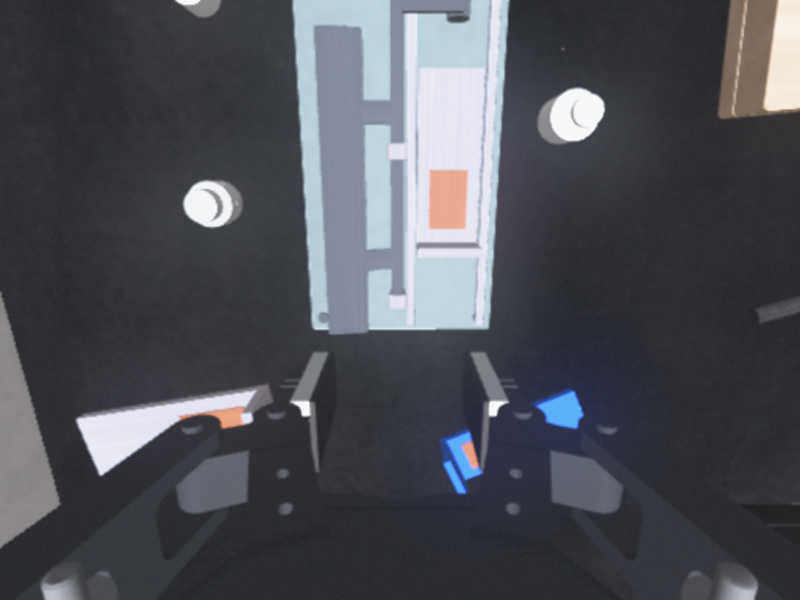

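The wrist view shows the plate's rear edge at (313,328)–(490,327), the lip at (417–483, 245–256) and the bar's rear end at (330–367,333). The fingertips are near (318,353) and (481,353).

Run:
```python
from h import *
from scipy.spatial.transform import Rotation as Ro
np.set_printoptions(precision=1,suppress=True)
c=calibration("wrist");Tc=np.array(c["T_tool_cam"]);K=np.array(c["camera_matrix"])
T=np.eye(4);T[:3,:3]=Ro.from_euler("xyz",[3.14101732,.00295,-.01503]).as_matrix();T[:3,3]=[482.3,30.7,130.2]
def pj(p):
    q=np.linalg.inv(Tc)@[*p,1];q=K@q[:3];return q[:2]/q[2]*1.5625
for p in[(x,y,z) for z in(0,-4) for x in(-11,11) for y in(-29.5,-22.5,22.5,29.5)]:print(p,pj(p))
W=T@Tc;g=lambda u,v,z:ray("wrist",u/1.5625,v/1.5625,z,W)
for n,u,v,z in[("plateL",313,328,8),("plateR",490,327,8),("plate upL",297,60,8),("plate upR",506,60,8),("railLinner rear",413,324,13),("railRinner",477,320,13),("lip top rear L",417,257,36),("lip R",483,256,36),("barL",330,333,27),("barR",367,332,25),("carr front",418,67,14),("carr frontR",482,67,14),("weightL",202,206,36),("weightR",585,110,36)]:print(n,g(u,v,z))
```

```text
(-11, -29.5, 0) [319.1 400. ]
(-11, -22.5, 0) [338.1 400. ]
(-11, 22.5, 0) [459.8 399.9]
(-11, 29.5, 0) [478.7 399.9]
(11, -29.5, 0) [316.  344.6]
(11, -22.5, 0) [335.7 344.6]
(11, 22.5, 0) [462.2 344.6]
(11, 29.5, 0) [481.8 344.5]
(-11, -29.5, -4) [317.2 405.6]
(-11, -22.5, -4) [336.6 405.6]
(-11, 22.5, -4) [461.3 405.5]
(-11, 29.5, -4) [480.7 405.5]
(11, -29.5, -4) [313.9 349.1]
(11, -22.5, -4) [334.1 349.1]
(11, 22.5, -4) [463.8 349. ]
(11, 29.5, -4) [484. 349.]
plateL [455.2  87.    8. ]
plateR [454.  -28.5   8. ]
plate upL [612.5  84.8   8. ]
plate upR [610.7 -30.6   8. ]
railLinner rear [458.7  21.9  13. ]
railRinner [460.8 -18.9  13. ]
lip top rear L [506.6  20.1  36. ]
lip R [506.6 -16.6  36. ]
barL [458.8  72.8  27. ]
barR [458.3  50.5  25. ]
carr front [606.7  18.3  14. ]
carr frontR [606.2 -16.4  14. ]
weightL [536.3 135.9  36. ]
weightR [581.1 -65.6  36. ]
```

arm_command:
  deltas: "0 -0.001 0.02 0 0.56; 0 0 0.03 0 0.56; 0 0 0.03 0 0.56; 0 0 0.01 0 0.56; 0 0 0 0 0.56; 0 0 0 0 0.56"

```text
time_s: 3.65
tcp_pos: [484.1, 31.2, 42.4]
tcp_rot: [-3.141, -0.002, -0.017]
contact_force: [0.5, 0.8, -0.5]
width: 47.6
```

Run:
```python
from workcell import status,capture
import cv2,numpy as np
s=status.sense();print(s["tcp_pos"],s["tcp_rot"],s["width"])
a=cv2.resize(capture("wrist")[:,:,::-1],(400,300),interpolation=cv2.INTER_AREA)
b=cv2.resize(capture("scene")[160:280,200:370,::-1],(425,300),interpolation=cv2.INTER_CUBIC)
cv2.imwrite("pics/w2.png",np.hstack([a,b])[:,:800])
```

```text
[484.10586958  31.22910022  42.35387717] [-3.14140732e+00 -1.56149716e-03 -1.67395518e-02] 47.58348842905285
```

View pics/w2.png

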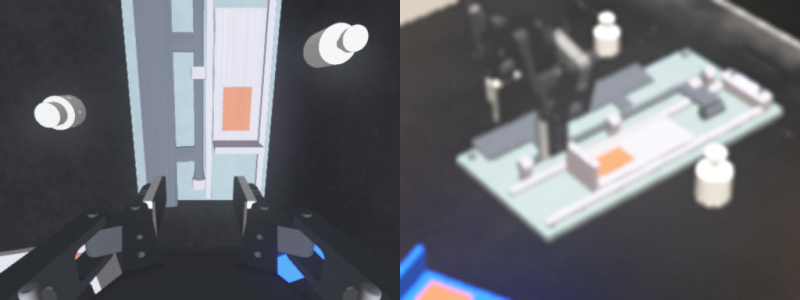

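The left fingertip is over the bar at (155,185). The right one is behind the lip at (242,183), in line with it (213–263). I'll descend until it touches.

arm_command:
  deltas: "0 0 0.006 0 0.56; 0 0 0.004 0 0.56; 0 0 0.004 0 0.56; 0 0 0 0 0.56; 0 0 0 0 0.56"

```text
time_s: 4.38
tcp_pos: [483.4, 31.4, 27.3]
tcp_rot: [3.142, 0.0, -0.016]
contact_force: [-0.3, 0.3, -0.1]
width: 47.4
```

arm_command:
  deltas: "0 0 0.004 0 0.56; 0 0 0 0 0.56; 0 0 0 0 0.56"

```text
time_s: 4.75
tcp_pos: [483.6, 31.7, 23.4]
tcp_rot: [-3.141, -0.001, -0.016]
contact_force: [-0.3, 2.4, 4.7]
width: 47.6
```

arm_command:
  deltas: "0 0 0.003 0 0.56; 0 0 0 0 0.56; 0 0 0 0 0.56"

```text
time_s: 5.12
tcp_pos: [483.7, 31.9, 20.4]
tcp_rot: [-3.141, -0.001, -0.016]
contact_force: [-0.1, 3.5, 4.5]
width: 48.1
```

arm_command:
  deltas: "0 0 0.003 0 0.56; 0 0 0 0 0.56; 0 0 0 0 0.56; 0 0 0 0 0.56"

```text
time_s: 5.62
tcp_pos: [483.7, 31.9, 17.5]
tcp_rot: [-3.141, -0.001, -0.016]
contact_force: [0.5, 3.4, 6.5]
width: 47.4
```

Run:
```python
from workcell import status,capture
import cv2,numpy as np
s=status.sense();print(s["tcp_pos"],s["contact_force"])
a=cv2.resize(capture("wrist")[:,:,::-1],(400,300),interpolation=cv2.INTER_AREA)
b=cv2.resize(capture("scene")[165:265,240:370,::-1],(390,300),interpolation=cv2.INTER_CUBIC)
cv2.imwrite("pics/w3.png",np.hstack([a,b]))
```

```text
[483.66428086  31.86477563  17.45211842] [0.48869352 3.38475703 6.53351585]
```

View pics/w3.png

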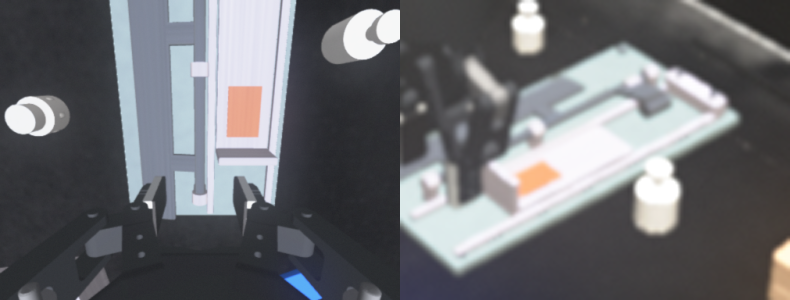

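The nose is visibly raised and the bar is down, with 6.5 N on it. Now I'll push slowly.

arm_command:
  deltas: "0.005 0 0 0 0.56; 0.005 0 0 0 0.56; 0.005 0 0 0 0.56; 0.005 0 0 0 0.56; 0.005 0 0 0 0.56; 0.005 0 0 0 0.56; 0.005 0 0 0 0.56; 0 0 0 0 0.56"

```text
time_s: 6.72
tcp_pos: [516.7, 30.6, 17.0]
tcp_rot: [3.141, 0.003, -0.016]
contact_force: [-4.1, 1.3, 8.3]
width: 47.9
```

Run:
```python
from workcell import status,capture
import cv2,numpy as np
s=status.sense();print(s["tcp_pos"],s["contact_force"],s["width"])
a=cv2.resize(capture("wrist")[:,:,::-1],(400,300),interpolation=cv2.INTER_AREA)
b=cv2.resize(capture("scene")[165:265,240:370,::-1],(390,300),interpolation=cv2.INTER_CUBIC)
cv2.imwrite("pics/w4.png",np.hstack([a,b]))
```

```text
[516.68616018  30.60416437  17.04963261] [-4.06285395  1.26280877  8.33900787] 47.88084011888752
```

View pics/w4.png

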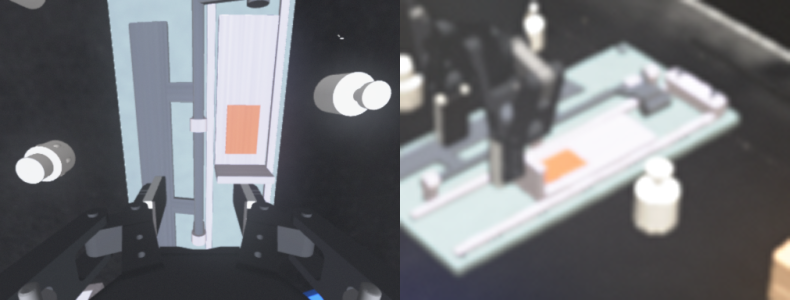

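arm_command:
  deltas: "0.005 0 0 0 0.56; 0.005 0 0 0 0.56; 0.005 0 0 0 0.56; 0 0 0 0 0.56"

```text
time_s: 7.32
tcp_pos: [531.7, 30.4, 17.0]
tcp_rot: [3.141, 0.003, -0.016]
contact_force: [-5.6, 1.2, 7.4]
width: 48.0
```

arm_command:
  deltas: "0.005 0 0 0 0.56; 0.005 0 0 0 0.56; 0.005 0 0 0 0.56; 0.005 0 0 0 0.56; 0 0 0 0 0.56; 0 0 0 0 0.56"

```text
time_s: 8.07
tcp_pos: [551.6, 30.2, 17.1]
tcp_rot: [3.141, 0.003, -0.016]
contact_force: [-4.7, 2.1, 8.6]
width: 47.6
```

arm_command:
  deltas: "0.004 0 0 0 0.56; 0.004 0 0 0 0.56; 0 0 0 0 0.56; 0 0 0 0 0.56"

```text
time_s: 8.57
tcp_pos: [559.5, 30.1, 17.1]
tcp_rot: [3.141, 0.003, -0.016]
contact_force: [-5.4, 2.2, 8.7]
width: 47.6
```

arm_command:
  deltas: "0.002 0 0 0 0.56; 0.002 0 0 0 0.56; 0 0 0 0 0.56; 0 0 0 0 0.56"

```text
time_s: 9.07
tcp_pos: [562.0, 30.0, 17.0]
tcp_rot: [3.141, 0.006, -0.016]
contact_force: [-9.6, 1.0, 13.3]
width: 47.8
```

arm_command:
  deltas: "0.002 0 0 0 0.56; 0 0 0 0 0.56; 0 0 0 0 0.56"

```text
time_s: 9.45
tcp_pos: [562.0, 30.0, 16.9]
tcp_rot: [3.141, 0.01, -0.016]
contact_force: [-16.2, 2.9, 19.1]
width: 47.9
```

Run:
```python
from workcell import status,capture
import cv2,numpy as np
s=status.sense();print(s["tcp_pos"],s["contact_force"],s["width"])
a=cv2.resize(capture("wrist")[:,:,::-1],(400,300),interpolation=cv2.INTER_AREA)
b=cv2.resize(capture("scene")[165:265,240:370,::-1],(390,300),interpolation=cv2.INTER_CUBIC)
cv2.imwrite("pics/w5.png",np.hstack([a,b]))
```

```text
[562.02134559  29.97069395  16.93361061] [-16.19991548   2.85806627  19.06992347] 47.903787995414454
```

View pics/w5.png

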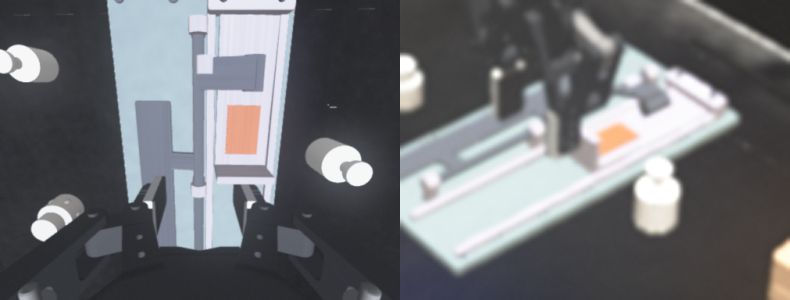

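The carrier is against the stop: motion stalled at x = 562 and the force rose to 16 N. I'll back off the lip first, then lift.

arm_command:
  deltas: "-0.004 0 0 0 0.56; -0.004 0 0 0 0.56; -0.004 0 0 0 0.56; 0 0 0 0 0.56; 0 0 -0.003 0 0.56; 0 0 -0.003 0 0.56; 0 0 -0.004 0 0.56; 0 0 -0.01 0 0.56; 0 0 -0.03 0 0.56; 0 0 -0.04 0 0.56; 0 0 -0.04 0 0.56; 0 0 0 0 0.56"

```text
time_s: 11.05
tcp_pos: [556.9, 30.3, 150.6]
tcp_rot: [-3.141, -0.005, -0.016]
contact_force: [-1.1, 0.4, -0.5]
width: 47.9
```

Run:
```python
from workcell import status,capture
import cv2,numpy as np
s=status.sense();print(s["tcp_pos"],s["tcp_rot"],s["contact_force"])
a=cv2.resize(capture("wrist")[:,:,::-1],(400,300),interpolation=cv2.INTER_AREA)
im=capture("wrist")
cv2.imwrite("pics/w6.png",cv2.resize(im[:,:,::-1],(800,600),interpolation=cv2.INTER_CUBIC))
```

```text
[556.9169586   30.27619921 150.60895865] [-3.14088548 -0.00536563 -0.01645274] [-1.06029023  0.44018401 -0.53612183]
```

View pics/w6.png

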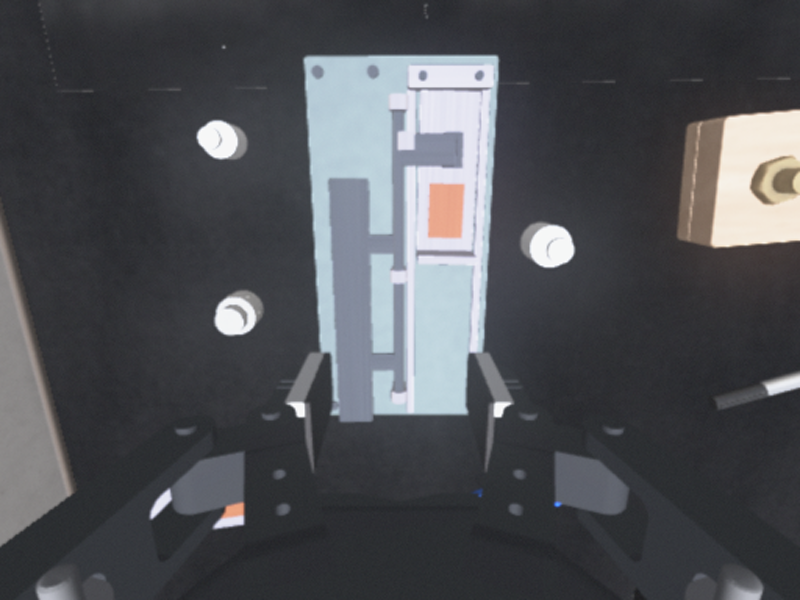

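The carrier is up against the stop at v≈88, the nose rests on it, and all the bystanders are upright. One numeric check before handing in.

Run:
```python
from h import *
from scipy.spatial.transform import Rotation as Ro
T=np.eye(4);T[:3,:3]=Ro.from_euler("xyz",[-3.14089,-.00537,-.01645]).as_matrix();T[:3,3]=[556.9,30.3,150.6]
W=T@np.array(calibration("wrist")["T_tool_cam"]);g=lambda u,v,z:ray("wrist",u/1.5625,v/1.5625,z,W)[0]
print("stop face->80:",g(450,88,22),"lip rear->-20:",g(450,264,36),"plate ends:",g(400,56,8),g(400,414,8))
```

```text
stop face->80: 673.9405297793496 lip rear->-20: 573.4718115147767 plate ends: 694.3755440376937 454.67261882026634
```

The stop face and the lip's rear face are 100.5 mm apart, against 100 mm for a carrier that is fully home. I'm handing in.

```bash
python3 -c "
from workcell import ticket;print(ticket.sign_off())"
```

```text
the job is handed in; nothing more can be done
None
```

The carrier is loaded and clamped, and the job is handed in; it took about 11 s of the 51 s allowed. I held the clip bar down with one fingertip and pushed the carrier by its lip with the other. It stalled against the end stop with the push force at 16 N. I then backed off the lip, lifted so the clip closed, and moved clear to about 150 mm above the worktop.

- **Carrier position:** the last wrist picture put the lip's rear face 100.5 mm from the stop face. That is 100 mm when fully home, and the camera is good to about 2 mm.
- **Clip and bystanders:** the picture shows the nose on the carrier and both weights and the fitting upright. The force reading was back to about zero.
- **Not measured:** I had no direct reading of the clip angle. While held open, I judged it from about 8 mm of bar travel, a 6.5 N press force and the raised nose. After release, I judged it only from the picture.

No check failed or disagreed.

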